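Take the flat battery out of the kitchen scale

ROBOT

A 6-joint arm with a two-finger parallel gripper is mounted at the origin on a cart in front of the work surface, level with it; the furniture and walls round the work are solid. World frame = base frame: x ahead of the robot, y to its left, z up, the work surface at z = 0. Lengths are in m, angles in degrees, forces in N, time in s.
With the tool pointing down it reaches from about 0.375 to 0.9 m from the base axis. Payload 3.1 kg.
Tool frame: the origin (TCP) lies on the centre line of the jaws, within the pads' length; the fingertips stand 8 mm ahead of it and the grasp point (between the pads) lies 11 mm behind it; z points along the fingers, y is the line along which they close (so a half turn about z gives the same grasp; the last joint's range is limited). The gripper opens to 87 mm and grips with 3 to 60 N. Pads are 19 mm wide; open, the fingers measure 117 mm over their backs; the gripper's body (75 mm by 190 mm) begins 51 mm behind the grasp point.
Start: joints at [-74.914, 30.224, 82.088, -0, 67.689, -10.227], TCP at [0.267, -0.565, 0.205] pointing down, gripper open.
Joint ranges: [-176.69, 176.69], [-43.24, 126.21], [12.49, 139.97], [-82, 262], [0, 151.66], [-163.58, 163.58]. Speed limits (degrees/s): [159.86, 159.86, 180, 180, 180, 180].

INTERFACE

Orientations are given as a 3x3 rotation matrix whose columns are the frame's x, y, z axes.
In Python, from rig import * gives the robot as it stands.
- The arm moves only by the tool step_arm, never from a script. Its argument "targets" is a list of rows, each a list of 5 numbers: the opening, from -1 (shut) to 1 (fully open), then the shift along the world's x, y, z normalised to -1 to 1, where 1 is 0.25 m, then the turn about the world's z normalised to -1 to 1, where 1 is 180 degrees. In form: [[fingers, x, y, z, turn], ...]. A call has 1 to 20 rows; each row is the pose to reach, as a shift and turn from the pose commanded when the call began, turning the shorter way round; what a row does not reach only later rows make up. A row lasts 1/10 s, in which the tool goes at most 50 mm and 8.59 degrees, less where a joint would pass 70% of its speed; a pose out of reach is approached as far as the arm can. A call with a number of a shift or a turn outside -1 to 1 is refused whole. A call with a gripper value outside its range is refused whole. The fingers move at their own pace and stop on an object; the grip force is fixed at half the most. Time passes only in rows, so rows that repeat a pose let the fingers close. It gives the time, the measured TCP pose, the force, the opening and the grip force at its end, in the units of the state.
- read_state(): the state, without advancing time (a new reading comes with each control period).
- capture(name): name is "side" or "top" or "wrist"; returns a dict with "color" (384x512x3 uint8, red, green, blue), "mtx" (3x3 intrinsics, pixels), "pose" (4x4, takes a point from camera to world coordinates). Camera axes: x right, y down, z forward; pixel columns grow to the right and rows downward; lengths in m; the calibration is good to about 2 mm. The wrist camera is an equidistant fisheye: a pixel r from the principal point sees the ray r / f radians off the axis. A picture is of the moment at which its call begins. There is no depth.
- hand_in(): hands the job in; it is judged then, once.
The state is a dict: "time_s": time; "joint_positions": joint angles; "qvel": joint speeds; "tau": joint torques, N m; "position": TCP position; "tcp_rot": TCP orientation; "force": force on the tool from outside, world axes, zero at the start; "moment": the same for the moment, N m; "opening": opening from 0.0 (shut) to 1.0 (fully open); "grasp_force": force on a finger pad.
Only numpy, scipy, OpenCV 4.12 (cv2) and the standard library are available. Lean on these libraries where they do the work, as an engineer would, in place of code of your own. Each camera call takes 0.05 s, during which the arm holds its last target. There are 200 camera calls.

TASK

The battery of the upturned kitchen scale is flat: press the red flap of its battery cover down and, in the same motion, slide the cover fully open, then lay the battery flat in the middle of the round cork coaster. Slide the cover fully shut again until the flap clicks up. Only thumb pressure on the thin plastic, and do not shove the scale or the other things about.

Things in the scene. Friction and masses are not known exactly. Their poses are not given: they have to be found in the camera images.
- scale: Kitchen scale lying upside down, 2.6 kg, loose: steel platter 214 x 184 x 8 mm below, grey housing 190 x 160 mm above. Origin under its centre, z up; +x is the way its cover slides open. Side decks at z = 40 mm; between them (y = -51 to 51 mm) the cover slides under two black rail lips (from y = 44.5 mm outwards on both sides, top z = 43 mm). Pushed with over about 15 N the scale itself slides.
- bay (a point): Centre of the battery bay's floor, 16 mm above the worktop; axes as the scale's. The bay is 58 mm long (x) and 92 mm wide (y), its rim 14 mm above this floor. Only four ribs 9 mm high stand in it, beside the battery's ends (15 to 18 mm either side in y, none within 15 mm of the battery's middle in x): fingers have room at both long sides of the battery.
- cover (a joint): Battery cover, black plate 90 x 100 x 3 mm with white arrows and the red flap in a cut-out of its end, captive in its rails: 0 = shut, 0.066 m = fully open, the whole bay clear. It takes about 2 N to slide. Shut, it is locked by the flap, with 1.5 mm of play.
- flap (a joint): Red release flap, a T-shaped tongue at the cover's +x end, it sinks level against a spring: 0 = up, 0.005 m = fully down. Shut, its two ears stand in notches of the rail lips: the cover slides only with the flap down by over 0.0037 m, which takes about 5 N; the hard stop comes at 6 N. Once under way the lips hold the flap down by 0.0035 m; with the cover home it springs up to 0 and locks.
- thumb_pad (a point): Middle of the flap's pad, on its top face, 39 mm above the worktop when up; moves with it; x towards opening. The pad is a recess 30 mm long (x) and 48 mm wide between two cross ridges 5 mm high: the red one at +x belongs to the flap, the black one at -x to the cover plate. A closed gripper fits between and can push the cover either way.
- battery: Flat block battery, 49.5 x 26.5 x 17.5 mm, blue and steel, 46 g, lying in the bay under the cover. Origin under its middle; x runs along its length, the two round terminals at its -x end; z up. Grasp across y (26.5 mm).
- coaster: Round cork coaster, 94 mm across, 9 mm thick, fixed: it does not slide. Origin at the centre of its underside.
- timer: Wind-up kitchen timer, white dial on a red base, 63 mm across, 49 mm high; origin under its middle.
- cup: White espresso cup, 64 mm across, 50 mm high, handle to 87 mm; origin under its middle.
- spoon: Steel teaspoon, 139 x 30 x 10 mm; origin under its middle.
- hood_remote: White remote of the hood, 118 x 40 x 17 mm; origin under its middle.
- matchbox: Red matchbox, 37 x 56 x 17 mm; origin under its middle.

How it is judged (in metres and radians):
On the way, in this order (a step that is already met when the one before it is completed fails the run):
1. the cover is slid fully open (value of joint cover above 0.06 m), for 0.2 s.
2. the battery lies released on the cork coaster (horizontal distance between battery and coaster below 0.028 m and z of battery in the frame of coaster between 0.005 and 0.013 m and angle between battery's own z axis and vertical below 0.1 rad and contact force between the fingers and battery below 0.1 N), for 0.2 s.
At the end, for the whole second after the job is handed in: The battery lies flat and at rest on the coaster, its middle within 28 mm of the coaster's middle; the cover is shut (joint under 3 mm) and its flap has clicked up (under 1 mm), so that it is locked (all of step 2 and linear speed of battery below 0.02 m/s and value of joint cover below 0.003 m and value of joint flap below 0.001 m); the robot touches nothing.
It fails at once if the cover or its flap is pushed with more than 25 N (contact force between the fingers and cover above 25 N).
It fails at once if the scale is shoved more than 30 mm (distance of scale from where it was at the start of the episode above 0.03 m).
It fails at once if the battery is let fall (faster than 0.6 m/s out of the fingers, a drop of about 2 cm) (linear speed of battery above 0.6 m/s and contact force between the fingers and battery below 0.1 N).
It fails at once if another thing on the worktop is moved more than 30 mm (distance of any of timer, cup, spoon, hood_remote, matchbox from where it was at the start of the episode above 0.03 m).
It also fails if it takes over 58 s, if anything falls off the work surface, if the arm or the gripper's body presses on something with over 40 N, if the wrist force passes 120 N, or if a joint passes its speed limit or range.

## Working session

There is one attempt and no reset: what is moved stays moved. The work goes in short steps, Python scripts to look and compute and a tool call to move; the robot and the scene stay as the last step left them, time stands still between calls to the robot, and variables do not carry over. Pictures are saved under pics/ and viewed, at most 10 in all, crops included, and the job is handed in when it is done.

Besides the shell and the picture viewer there is one more tool, called after ">>>" by a JSON object that holds its "method" and its "body". step_arm: Moves the arm, as the interface text tells. Scaled input: -1 to 1 covers 0.25 m each way for a shift and 180 degrees each way for a turn. Its arguments: {"type":"object","properties":{"targets":{"type":"array","items":{"type":"array","items":{"type":"number"}}}},"required":["targets"]}

```bash
mkdir -p pics; python3 - <<'E'
from rig import *
import cv2,pickle
d={n:capture(n) for n in("top","side","wrist")}
pickle.dump(d,open("c0.pkl","wb"))
for n in("top","side"):cv2.imwrite(f"pics/{n}0.png",cv2.resize(d[n]["color"][:,:,::-1],(800,600),interpolation=cv2.INTER_CUBIC))
for n in d:print(n,d[n]["mtx"].round(1).tolist(),d[n]["pose"].round(3).tolist())
print(read_state())
E
```

```text
top [[468.2, 0.0, 254.1], [0.0, 468.2, 197.1], [0.0, 0.0, 1.0]] [[0.013, -0.984, 0.175, 0.363], [-1.0, -0.015, -0.006, -0.01], [0.008, -0.175, -0.985, 1.273], [0.0, 0.0, 0.0, 1.0]]
side [[406.8, 0.0, 257.0], [0.0, 406.8, 197.0], [0.0, 0.0, 1.0]] [[0.998, -0.035, 0.059, 0.533], [-0.068, -0.526, 0.848, -0.973], [0.001, -0.85, -0.527, 0.642], [0.0, 0.0, 0.0, 1.0]]
wrist [[297.3, 0.0, 255.3], [0.0, 297.3, 191.8], [0.0, 0.0, 1.0]] [[0.427, -0.863, -0.269, 0.342], [-0.904, -0.408, -0.126, -0.529], [-0.001, 0.298, -0.955, 0.383], [0.0, 0.0, 0.0, 1.0]]
{'time_s': 0.15, 'joint_positions': array([-7.49136788e+01,  3.02667871e+01,  8.21377247e+01, -2.88002954e-03,
        6.76898362e+01, -1.02283207e+01]), 'qvel': array([ 0.00897731, -0.14074494, -0.22972477,  0.09206916, -0.01103176,
       -0.00653871]), 'tau': array([ 3.99802320e-05, -4.40431416e+01, -1.76842546e+01,  6.32995809e-02,
        5.53000811e-02, -9.03963905e-05]), 'position': array([ 0.26709304, -0.5644154 ,  0.20400584]), 'tcp_rot': array([[ 9.03965192e-01,  4.27605785e-01, -4.73489111e-04],
       [ 4.27605976e-01, -9.03963849e-01,  1.57782568e-03],
       [ 2.46670349e-04, -1.62876627e-03, -9.99998643e-01]]), 'force': array([-0.01489424, -0.05377661,  0.7651545 ]), 'moment': array([ 0.03001781,  0.03370579, -0.01754774]), 'grasp_force': 0.0, 'opening': 0.9987595963887101}
```

View pics/top0.png

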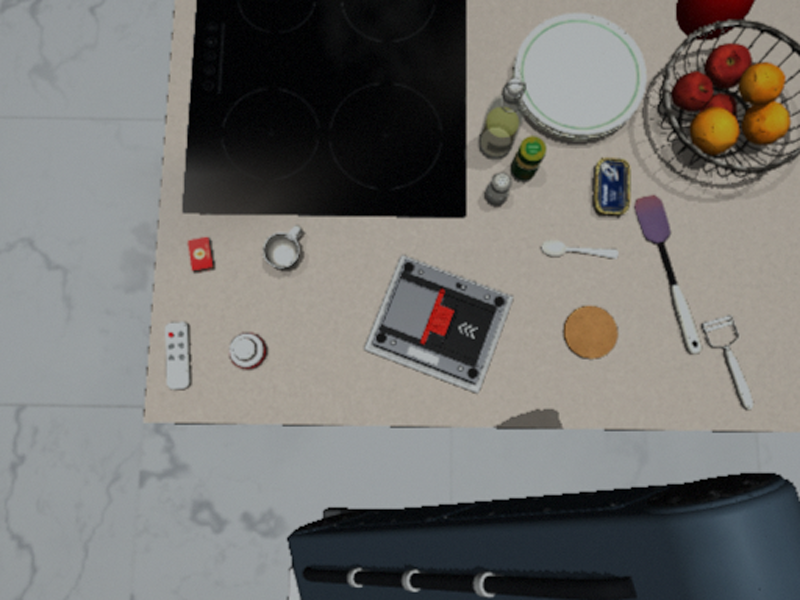

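View pics/side0.png

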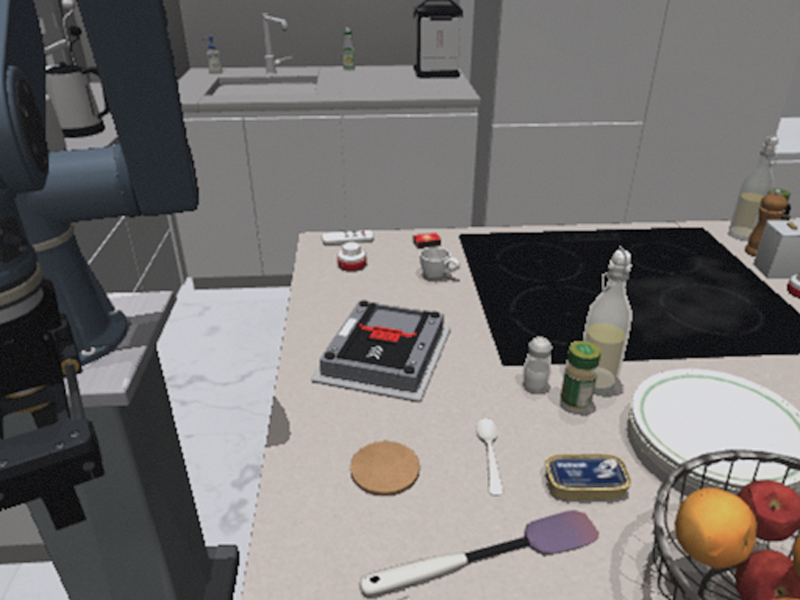

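```bash
cat > h.py <<'E'
import numpy as np,cv2,pickle
def ray(c,u,v,z,fish=False):
    K,T=c["mtx"],c["pose"]
    x,y=(u-K[0,2])/K[0,0],(v-K[1,2])/K[1,1]
    if fish:
        r=np.hypot(x,y); d=np.array([np.sin(r)*x/r,np.sin(r)*y/r,np.cos(r)])
    else: d=np.array([x,y,1.])
    d=T[:3,:3]@d; o=T[:3,3]
    return o+d*(z-o[2])/d[2]
def proj(c,P):
    p=np.linalg.inv(c["pose"])@np.append(P,1.); q=c["mtx"]@p[:3]; return q[:2]/q[2]
E
python3 - <<'E'
from h import *
d=pickle.load(open("c0.pkl","rb"))
t=d["top"]
hsv=cv2.cvtColor(t["color"],cv2.COLOR_RGB2HSV)
def cen(m,box):
    z=np.zeros_like(m);x0,y0,x1,y1=box;z[y0:y1,x0:x1]=m[y0:y1,x0:x1]
    n,l,s,c=cv2.connectedComponentsWithStats(z);i=1+np.argmax(s[1:,4]);return c[i],s[i]
cork=cv2.inRange(hsv,(5,90,60),(20,255,255))
c,s=cen(cork,(350,185,405,240));print("cork",c,s,ray(t,*c,.009))
red=((hsv[...,1]>150)&((hsv[...,0]<6)|(hsv[...,0]>174))).astype(np.uint8)
c,s=cen(red,(235,165,330,250));print("red",c,s,ray(t,*c,.039))
im=t["color"][155:260,225:340,::-1]
cv2.imwrite("pics/crop.png",cv2.convertScaleAbs(cv2.resize(im,None,fx=5.7,fy=5.7,interpolation=cv2.INTER_CUBIC),alpha=1.5))
for p in[(405,257),(512,293),(478,391),(366,350)]:print(ray(t,p[0]*.64,p[1]*.64,.008))
s=d["side"];hs=cv2.cvtColor(s["color"],cv2.COLOR_RGB2HSV)
c,q=cen(cv2.inRange(hs,(5,90,60),(20,255,255)),(220,278,272,320));print("cork side",ray(s,*c,.009))
E
```

```text
cork [377.50384193 212.27771679] [361 196  34  34 911] [ 0.55067097 -0.35510002  0.009     ]
red [280.21766562 203.77602524] [269 184  22  37 317] [ 0.56534563 -0.08715845  0.039     ]
[ 0.68022078 -0.03024715  0.008     ]
[ 0.617804   -0.21990132  0.008     ]
[ 0.4446865  -0.15881179  0.008     ]
[0.51292622 0.03561997 0.008     ]
cork side [ 0.55206556 -0.35984439  0.009     ]
```

View pics/crop.png

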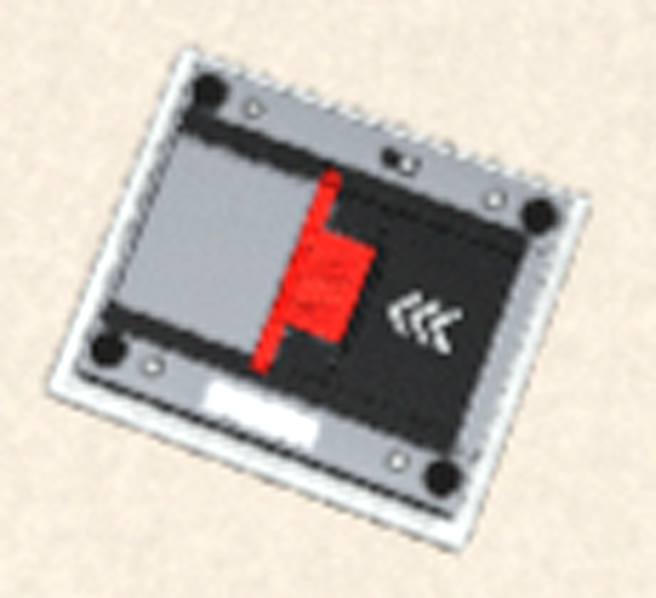

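```bash
python3 - <<'E'
from h import *
t=pickle.load(open("c0.pkl","rb"))["top"]
W=lambda p,z:ray(t,p[0]/5.7+225,p[1]/5.7+155,z)
C=[W(p,.006) for p in[(190,45),(592,200),(462,550),(48,392)]]
print(np.round(C,4),np.mean(C,0))
v=(C[0]-C[1])+(C[3]-C[2]);w=(C[3]-C[0])+(C[2]-C[1])
print(np.linalg.norm(v)/2,np.linalg.norm(w)/2,np.degrees(np.arctan2(v[1],v[0])),np.degrees(np.arctan2(w[1],w[0])))
F=[W(p,.041) for p in[(208,92),(540,215),(442,478),(108,349)]]
v=(F[0]-F[1])+(F[3]-F[2]);w=(F[3]-F[0])+(F[2]-F[1])
print("feet",np.mean(F,0),np.linalg.norm(v)/2,np.linalg.norm(w)/2,np.degrees(np.arctan2(v[1],v[0])),np.degrees(np.arctan2(w[1],w[0])))
print("pad",W((327,282),.039),"earmid",W((296,271),.042),W((332,172),.042)-W((260,370),.042))
E
```

```text
[[ 0.6852 -0.0278  0.006 ]
 [ 0.611  -0.2234  0.006 ]
 [ 0.4415 -0.1594  0.006 ]
 [ 0.5138  0.0379  0.006 ]] [ 0.56286792 -0.09316441  0.006     ]
0.20965852624640025 0.18244349455483183 69.55229163684427 159.17020599115014
feet [ 0.56313898 -0.09152716  0.041     ] 0.1662711900319113 0.13214187294887825 69.81081067965081 159.64292814118625
pad [ 0.56354264 -0.09291317  0.039     ] earmid [ 0.56805234 -0.0781877   0.042     ] [ 0.09439351 -0.03323053  0.        ]
```

>>> {"method": "step_arm", "body": {"targets": [[-1,0.6,0.96,0,0.248],[-1,0.6,0.96,0,0.248],[-1,0.6,0.96,0,0.248],[-1,0.6,0.96,0,0.248],[-1,0.6,0.96,0,0.248],[-1,0.6,0.96,0,0.248],[-1,0.6,0.96,0,0.248]]}}

```text
time_s: 0.85
position: [0.4184, -0.3205, 0.2045]
tcp_rot: [[0.338, 0.941, -0.001], [0.941, -0.338, 0.003], [0.002, -0.001, -1.0]]
force: [-0.2, -0.6, 0.7]
opening: 0.451
grasp_force: 0.0
```

>>> {"method": "step_arm", "body": {"targets": [[-1,0.586,0.928,-0.22,0],[-1,0.586,0.928,-0.22,0],[-1,0.586,0.928,-0.22,0],[-1,0.586,0.928,-0.22,0],[-1,0.586,0.928,-0.22,0],[-1,0.586,0.928,-0.22,0],[-1,0.586,0.928,-0.22,0],[-1,0.586,0.928,-0.22,0]]}}

```text
time_s: 1.65
position: [0.5637, -0.0933, 0.1493]
tcp_rot: [[0.342, 0.94, -0.001], [0.94, -0.342, -0.001], [-0.001, -0.001, -1.0]]
force: [0.4, 0.2, 0.3]
opening: 0.005
grasp_force: 0.0
```

```bash
python3 - <<'E'
from rig import *
import cv2,pickle
s=read_state();print(s["time_s"],s["position"],s["tcp_rot"].round(3),s["joint_positions"].round(0),s["force"],s["opening"])
w=capture("wrist");pickle.dump(w,open("w1.pkl","wb"));print(w["pose"].round(3))
cv2.imwrite("pics/w1.png",cv2.convertScaleAbs(cv2.resize(w["color"][:,:,::-1],(800,600),interpolation=cv2.INTER_CUBIC),alpha=1.3))
E
```

```text
1.65 [ 0.5637157  -0.0933381   0.14928486] [[ 0.342  0.94  -0.001]
 [ 0.94  -0.342 -0.001]
 [-0.001 -0.001 -1.   ]] [-21.  30.  93.  -0.  57.  -1.] [0.44732376 0.20451082 0.29211839] 0.005131036855838428
[[ 0.94  -0.326 -0.102  0.593]
 [-0.342 -0.897 -0.281 -0.016]
 [-0.     0.299 -0.954  0.328]
 [ 0.     0.     0.     1.   ]]
```

View pics/w1.png

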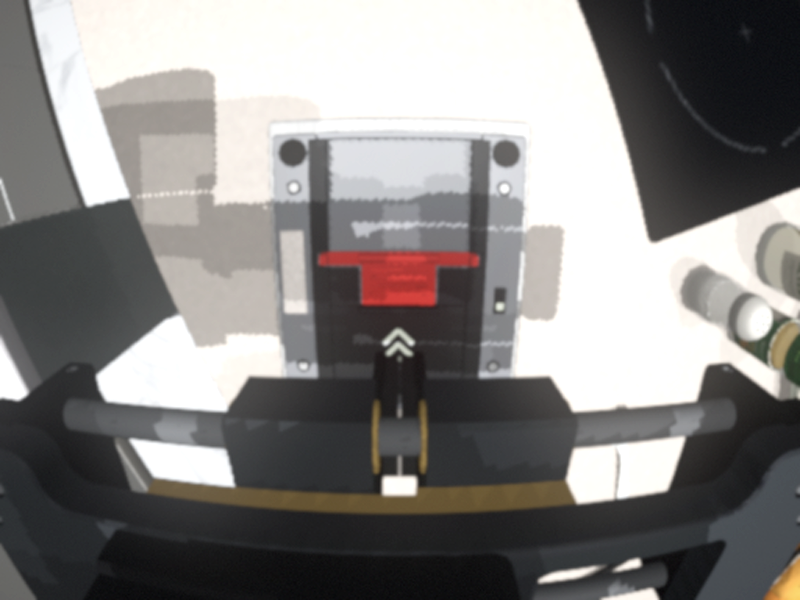

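```bash
python3 - <<'E'
from h import *
w=pickle.load(open("w1.pkl","rb"))
hsv=cv2.cvtColor(w["color"],cv2.COLOR_RGB2HSV)
red=((hsv[...,1]>150)&((hsv[...,0]<6)|(hsv[...,0]>174)))
red[:150]=0;red[210:]=0;red[:,:190]=0;red[:,320:]=0
ys,xs=np.nonzero(red);print(xs.min(),xs.max(),ys.min(),ys.max())
for y in range(ys.min(),ys.max()+1):
    r=xs[ys==y];print(y,r.min(),r.max(),end="; ")
R=lambda u,v,z:ray(w,u,v,z,True)
S=.64
l=lambda a:np.array(a)
base=np.array([.5635,-.0929]);ex=np.array([np.cos(np.radians(70)),np.sin(np.radians(70))]);ey=np.array([-ex[1],ex[0]])
loc=lambda P:(((P[:2]-base)@ex).round(4),((P[:2]-base)@ey).round(4))
for n,p,z in[("earL",(319,260),.042),("earR",(479,260),.042),("padBL",(361,304),.039),("padBR",(437,304),.039),("barTop",(399,252),.044),("footL",(292,153),.041),("footR",(506,153),.041),("screwL",(304,366),.04),("screwR",(492,366),.04),("padTL",(362,267),.044),("padTR",(437,267),.044)]:
    P=R(p[0]*S,p[1]*S,z);print("\n",n,P.round(4),loc(P),end="")
E
```

```text
205 304 162 195
162 208 293; 163 206 303; 164 206 304; 165 205 304; 166 205 304; 167 205 304; 168 206 304; 169 232 304; 170 232 277; 171 232 277; 172 232 277; 173 232 277; 174 232 277; 175 232 277; 176 232 277; 177 232 277; 178 232 277; 179 232 277; 180 232 277; 181 232 277; 182 232 277; 183 232 277; 184 232 277; 185 232 277; 186 232 277; 187 232 277; 188 233 277; 189 233 277; 190 233 277; 191 232 277; 192 232 277; 193 232 277; 194 232 277; 195 233 277; 
 earL [ 0.5231 -0.058   0.042 ] (np.float64(0.019), np.float64(0.0499))
 earR [ 0.6189 -0.0929  0.042 ] (np.float64(0.019), np.float64(-0.052))
 padBL [ 0.5372 -0.0955  0.039 ] (np.float64(-0.0114), np.float64(0.0238))
 padBR [ 0.5841 -0.1126  0.039 ] (np.float64(-0.0114), np.float64(-0.026))
 barTop [ 0.5728 -0.0705  0.044 ] (np.float64(0.0243), np.float64(-0.0011))
 footL [0.5321 0.0114 0.041 ] (np.float64(0.0873), np.float64(0.0651))
 footR [ 0.6566 -0.0339  0.041 ] (np.float64(0.0873), np.float64(-0.0673))
 screwL [ 0.483  -0.1238  0.04  ] (np.float64(-0.0566), np.float64(0.0651))
 screwR [ 0.606  -0.1685  0.04  ] (np.float64(-0.0565), np.float64(-0.0658))
 padTL [ 0.5476 -0.0715  0.044 ] (np.float64(0.0147), np.float64(0.0222))
 padTR [ 0.5921 -0.0877  0.044 ] (np.float64(0.0147), np.float64(-0.025))
```

>>> {"method": "step_arm", "body": {"targets": [[-1,0.005,0.009,-0.2,0],[-1,0.005,0.009,-0.36,0],[-1,0.005,0.009,-0.4,0],[-1,0.005,0.009,-0.4,0],[-1,0.005,0.009,-0.4,0]]}}

```text
time_s: 2.2
position: [0.566, -0.0921, 0.0512]
tcp_rot: [[0.344, 0.939, 0.002], [0.939, -0.344, -0.001], [-0.0, 0.003, -1.0]]
force: [-0.3, 0.3, 0.1]
opening: 0.005
grasp_force: 0.0
```

```bash
python3 - <<'E'
from rig import *
import cv2,pickle
s=read_state();print(s["time_s"],s["position"],s["force"])
w=capture("side");pickle.dump(w,open("s2.pkl","wb"))
w2=capture("wrist")
a=cv2.resize(w["color"][180:270,190:310,::-1],(760,570),interpolation=cv2.INTER_CUBIC)
cv2.imwrite("pics/s2.png",cv2.convertScaleAbs(a,alpha=1.4))
E
```

```text
2.2 [ 0.56603763 -0.09211081  0.05116729] [-0.26863459  0.2814844   0.14714885]
```

View pics/s2.png

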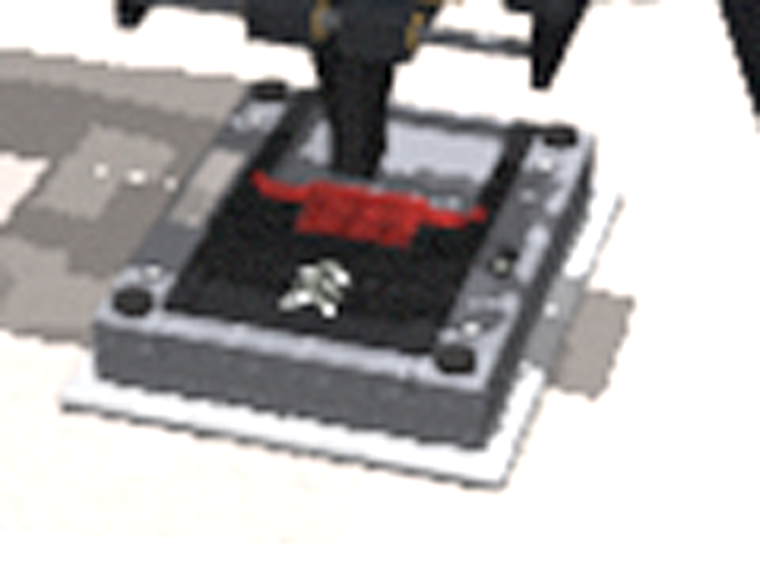

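```bash
python3 - <<'E'
from h import *
s=pickle.load(open("s2.pkl","rb"));t=pickle.load(open("c0.pkl","rb"))["top"]
q=lambda P:((proj(s,np.array(P))-[190,180])*[760/120,570/90]).round(0)
print("tip",q([.566,-.0921,.0432]),"pad",q([.5635,-.0929,.039]))
U=lambda u,v,z:ray(s,u*120/760+190,v*90/570+180,z)
for n,p,z in[("padBL",(298,232),.039),("padBR",(410,246),.039),("earL",(257,183),.042),("earR",(485,214),.042),("f1",(270,90),.041),("f2",(562,136),.041),("f3",(455,360),.041),("f4",(133,300),.041),("tip",(358,180),.043)]:print(n,U(*p,z).round(4))
E
```

```text
tip [358. 216.] pad [352. 226.]
padBL [ 0.5411 -0.0961  0.039 ]
padBR [ 0.5865 -0.1092  0.039 ]
earL [ 0.5247 -0.0629  0.042 ]
earR [ 0.6187 -0.0924  0.042 ]
f1 [0.5315 0.0138 0.041 ]
f2 [ 0.6576 -0.033   0.041 ]
f3 [ 0.5986 -0.1891  0.041 ]
f4 [ 0.4747 -0.142   0.041 ]
tip [ 0.5673 -0.0649  0.043 ]
```

```bash
python3 - <<'E'
from h import *
from rig import *
w=pickle.load(open("w1.pkl","rb"))
def pf(c,P):
    p=(np.linalg.inv(c["pose"])@np.append(P,1.))[:3];th=np.arctan2(np.hypot(*p[:2]),p[2]);k=th/np.hypot(*p[:2])
    return np.array([c["mtx"][0,2]+c["mtx"][0,0]*k*p[0],c["mtx"][1,2]+c["mtx"][1,1]*k*p[1]])
print("w1 tip exp",pf(w,[.5637,-.0933,.1413])/.64,"tcp",pf(w,[.5637,-.0933,.1493])/.64)
s=capture("side");w=capture("wrist");st=read_state();print(st["position"])
P=st["position"];tip=P+st["tcp_rot"][:,2]*.008
a=cv2.resize(s["color"][170:260,190:310,::-1],(480,360),interpolation=cv2.INTER_CUBIC)
b=cv2.resize(w["color"][140:300,170:340,::-1],(383,360),interpolation=cv2.INTER_CUBIC)
f=lambda q:tuple(int(v) for v in q)
cv2.circle(a,f((proj(s,tip)-[190,170])*4),3,(0,255,0),1)
cv2.circle(b,f((pf(w,tip)-[170,140])*2.25),3,(0,255,0),1)
cv2.imwrite("pics/c3.png",cv2.resize(cv2.convertScaleAbs(np.hstack([a,b]),alpha=2),(800,334)))
E
```

```text
w1 tip exp [397.27433905 351.62336117] tcp [397.21076714 359.23209109]
[ 0.56628986 -0.09131627  0.05162819]
```

View pics/c3.png

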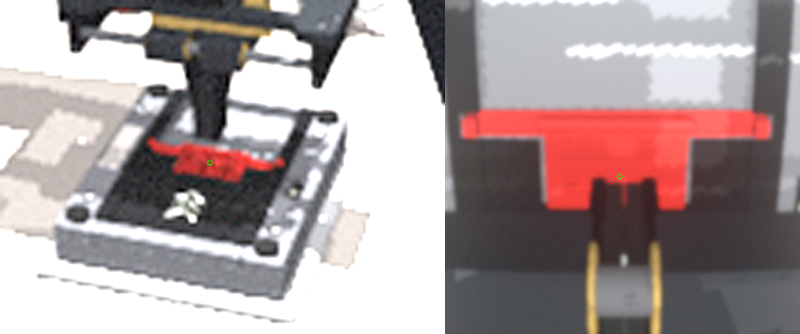

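```bash
python3 - <<'E'
from h import *
a=pickle.load(open("c0.pkl","rb"))["side"]["color"];b=pickle.load(open("s2.pkl","rb"))["color"]
f=lambda m:cv2.convertScaleAbs(cv2.resize(m[195:230,220:275,::-1],(395,252),interpolation=cv2.INTER_NEAREST),alpha=1.5)
cv2.imwrite("pics/d.png",np.hstack([f(a),f(b)]))
E
```

```text
(no output)
```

View pics/d.png

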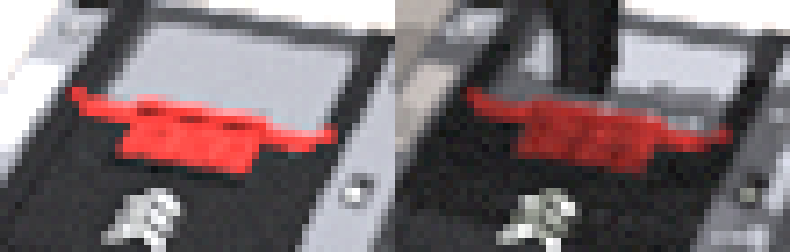

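>>> {"method": "step_arm", "body": {"targets": [[-1,0,0,-0.008,0],[-1,0,0,-0.008,0],[-1,0,0,-0.016,0],[-1,0,0,-0.016,0],[-1,0,0,-0.016,0]]}}

```text
time_s: 2.9
position: [0.5649, -0.0906, 0.0456]
tcp_rot: [[0.343, 0.939, -0.0], [0.939, -0.343, 0.0], [0.0, -0.0, -1.0]]
force: [-0.1, -0.1, -0.1]
opening: 0.004
grasp_force: 0.0
```

>>> {"method": "step_arm", "body": {"targets": [[-1,0,0,-0.008,0],[-1,0,0,-0.008,0],[-1,0,0,-0.008,0]]}}

```text
time_s: 3.2
position: [0.5649, -0.0907, 0.0436]
tcp_rot: [[0.343, 0.939, -0.0], [0.939, -0.343, 0.0], [-0.0, -0.0, -1.0]]
force: [0.5, -0.3, 0.2]
opening: 0.007
grasp_force: 0.0
```

>>> {"method": "step_arm", "body": {"targets": [[-1,0,0,-0.008,0],[-1,0,0,-0.008,0],[-1,0,0,-0.008,0]]}}

```text
time_s: 3.5
position: [0.5649, -0.0907, 0.0416]
tcp_rot: [[0.343, 0.939, -0.0], [0.939, -0.343, 0.0], [0.0, -0.0, -1.0]]
force: [-0.5, 0.0, -0.4]
opening: 0.008
grasp_force: 0.0
```

>>> {"method": "step_arm", "body": {"targets": [[-1,0,0,-0.008,0],[-1,0,0,-0.014,0],[-1,0,0,-0.014,0]]}}

```text
time_s: 3.8
position: [0.5648, -0.0906, 0.038]
tcp_rot: [[0.343, 0.939, -0.0], [0.939, -0.343, 0.0], [0.0, -0.001, -1.0]]
force: [-0.3, 0.7, -0.0]
opening: 0.007
grasp_force: 0.0
```

>>> {"method": "step_arm", "body": {"targets": [[-1,0,0,-0.006,0],[-1,0,0,-0.012,0],[-1,0,0,-0.012,0]]}}

```text
time_s: 4.1
position: [0.5648, -0.0906, 0.035]
tcp_rot: [[0.343, 0.939, -0.0], [0.939, -0.343, 0.0], [0.0, -0.0, -1.0]]
force: [-0.2, -0.1, -0.7]
opening: 0.006
grasp_force: 0.0
```

```bash
python3 - <<'E'
from h import *
from rig import *
s=capture("side");w=capture("wrist");st=read_state();print(st["position"],st["force"])
a=cv2.resize(s["color"][180:240,200:290,::-1],(480,320),interpolation=cv2.INTER_CUBIC)
b=cv2.resize(w["color"][140:240,200:310,::-1],(352,320),interpolation=cv2.INTER_CUBIC)
cv2.imwrite("pics/c4.png",cv2.resize(cv2.convertScaleAbs(np.hstack([a,b]),alpha=2),(800,308)))
E
```

```text
[ 0.564955   -0.09072466  0.03518497] [-0.37110684  0.32185681  0.1867542 ]
```

View pics/c4.png

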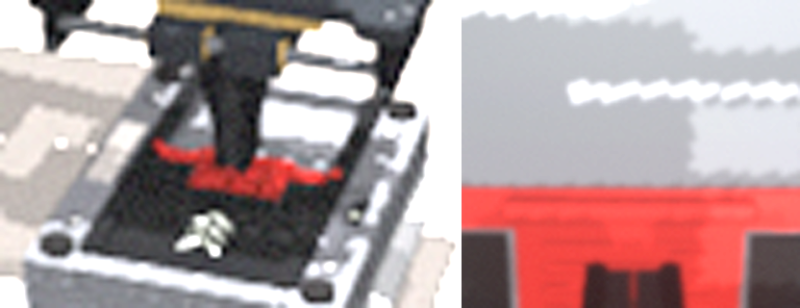

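>>> {"method": "step_arm", "body": {"targets": [[-1,0,0,-0.006,0],[-1,0,0,-0.012,0],[-1,0,0,-0.012,0]]}}

```text
time_s: 4.5
position: [0.5648, -0.0907, 0.032]
tcp_rot: [[0.343, 0.939, -0.0], [0.939, -0.343, 0.0], [0.0, -0.0, -1.0]]
force: [0.5, 0.5, 0.0]
opening: 0.005
grasp_force: 0.0
```

>>> {"method": "step_arm", "body": {"targets": [[-1,0,0,-0.006,0],[-1,0,0,-0.01,0],[-1,0,0,-0.01,0]]}}

```text
time_s: 4.8
position: [0.5649, -0.0907, 0.0296]
tcp_rot: [[0.343, 0.939, -0.0], [0.939, -0.343, 0.0], [-0.0, -0.0, -1.0]]
force: [-0.1, 0.4, 0.3]
opening: 0.005
grasp_force: 0.0
```

>>> {"method": "step_arm", "body": {"targets": [[-1,0,0,-0.006,0],[-1,0,0,-0.008,0],[-1,0,0,-0.008,0]]}}

```text
time_s: 5.1
position: [0.5649, -0.0907, 0.0276]
tcp_rot: [[0.343, 0.939, -0.0], [0.939, -0.343, 0.0], [0.0, -0.0, -1.0]]
force: [0.0, -0.0, -0.3]
opening: 0.006
grasp_force: 0.0
```

>>> {"method": "step_arm", "body": {"targets": [[-1,0,0,-0.006,0],[-1,0,0,-0.008,0],[-1,0,0,-0.008,0]]}}

```text
time_s: 5.4
position: [0.5649, -0.0907, 0.0256]
tcp_rot: [[0.343, 0.939, -0.0], [0.939, -0.343, 0.0], [0.0, -0.0, -1.0]]
force: [0.1, 0.4, 0.0]
opening: 0.002
grasp_force: 0.0
```

>>> {"method": "step_arm", "body": {"targets": [[-1,0,0,-0.004,0],[-1,0,0,-0.006,0],[-1,0,0,-0.006,0]]}}

```text
time_s: 5.7
position: [0.5649, -0.0907, 0.0242]
tcp_rot: [[0.343, 0.939, -0.0], [0.939, -0.343, 0.0], [0.0, -0.0, -1.0]]
force: [-0.2, -0.9, 0.4]
opening: 0.009
grasp_force: 0.0
```

```bash
cat > asc.py <<'E'
from h import *
from rig import *
def asc(im,x0,x1,y0,y1,sx=1):
    h=cv2.cvtColor(im,cv2.COLOR_RGB2HSV)
    for y in range(y0,y1):
        print(y,"".join("R" if (h[y,x,1]>140 and (h[y,x,0]<8 or h[y,x,0]>172) and h[y,x,2]>60) else ("#" if h[y,x,2]<50 else ("+" if h[y,x,2]<110 else ".")) for x in range(x0,x1,sx)))
E
python3 - <<'E'
from asc import *
asc(capture("side")["color"],225,272,198,222)
asc(capture("wrist")["color"],200,310,150,205,2)
print(read_state()["force"],read_state()["position"])
E
```

```text
198 .+++++++++####################+++++++..++++...+
199 +++++++++##################++++++++++++++++...+
200 ++++++++#####+#############.......++++++++++++#
201 +++++++#####+++############.............+++++##
202 +++++++#####++++##########+.................+##
203 ++++++#####++..+##########+.................+##
204 ...++#####+++.++##########..................+##
205 ...+######++++++##########.................+###
206 ..++#####+++++++##########+................####
207 ..+##RR#++++++++##########++++++++........+####
208 .++##RRR+++++++++#########++++++++++++++.++###+
209 ++###+RRRR++++RRR########+++++++++++++++++####+
210 +#####RRRRRRRRRRR#########+++++++++++++++####++
211 +#######+RRRRRRRR#########RRRR..+++++.+++####++
212 #############RRRR#########RRRRRRR++++.+++###+++
213 ############+RRRR########RRRRRRRRR...+++RR##+++
214 ############RRRRR########RRRRRRRRRRRRRRRRR#++++
215 ############RRRRR#######RRRRRRR++RRRRRR####++++
216 ############+RRRR##+R+#RRRRRRRR############++++
217 ###################+R+#RRRRRRR+###########+++++
218 #########################+RRR+############+++++
219 ####
[... 2820 characters left out ...]
++++++++++++...............
195 ++++++++++++++++++++++++++++++++++++++++...............
196 +++++++++++++++++++++++++++++++++++++++++..............
197 +++++++++++++++++++++++++++++++++++++++++..............
198 +++++++++++++++++++++++++++++++++++++++++..............
199 ++++++++++++++++++++++++++++++++++++++++...............
200 ++++++++++++++++++++++++++++++++++++++++...+...........
201 ++++++++++++++++++++++++++++++++++++++++..+++.++...++..
202 +++++++++++++++++++++++++++++++++++++++++++++++++.+++++
203 +++++++++++++++++++++++++++++++++++++++++++++++++++++++
204 +++++++++++++++++++++++++++++++++++++++++++++++++++++++
[0.87556838 0.28230407 0.43533138] [ 0.56497566 -0.0907109   0.0242227 ]
```

```bash
python3 - <<'E'
from asc import *
s=capture("side")
ex=np.array([.342,.940]);c=np.array([.5649,-.0907])
for a in(-.0095,0):
  for z in(.034,.037,.040,.043,.046): print(a,z,proj(s,[*(c+a*ex),z]).round(1))
print("padmid",proj(s,[*(c-.015*ex),.039]),proj(s,[*(c-.015*ex),.044]))
E
```

```text
-0.0095 0.034 [245.  218.7]
-0.0095 0.037 [245.  217.7]
-0.0095 0.04 [245.  216.8]
-0.0095 0.043 [245.  215.8]
-0.0095 0.046 [245.  214.9]
0 0.034 [246.1 216.7]
0 0.037 [246.1 215.8]
0 0.04 [246.1 214.8]
0 0.043 [246.1 213.9]
0 0.046 [246.1 212.9]
padmid [244.35767148 218.2697236 ] [244.32844179 216.68120172]
```

>>> {"method": "step_arm", "body": {"targets": [[-1,0,0,-0.004,0],[-1,0,0,-0.006,0],[-1,0,0,-0.006,0]]}}

```text
time_s: 6.15
position: [0.5649, -0.0907, 0.0227]
tcp_rot: [[0.343, 0.939, -0.0], [0.939, -0.343, 0.0], [-0.0, -0.0, -1.0]]
force: [0.1, 0.1, 0.3]
opening: 0.004
grasp_force: 0.0
```

>>> {"method": "step_arm", "body": {"targets": [[-1,0,0,-0.004,0],[-1,0,0,-0.006,0],[-1,0,0,-0.006,0]]}}

```text
time_s: 6.45
position: [0.5651, -0.0907, 0.0214]
tcp_rot: [[0.343, 0.939, 0.0], [0.939, -0.343, -0.0], [0.0, 0.0, -1.0]]
force: [-0.2, 0.0, 1.6]
opening: 0.003
grasp_force: 0.9
```

>>> {"method": "step_arm", "body": {"targets": [[-1,0,0,-0.004,0],[-1,0,0,-0.006,0],[-1,0,0,-0.006,0]]}}

```text
time_s: 6.75
position: [0.5651, -0.0907, 0.0199]
tcp_rot: [[0.343, 0.939, 0.0], [0.939, -0.343, -0.0], [0.0, 0.0, -1.0]]
force: [-2.0, -0.2, 3.3]
opening: 0.008
grasp_force: 1.5
```

>>> {"method": "step_arm", "body": {"targets": [[-1,0,0,-0.004,0],[-1,0,0,-0.006,0],[-1,0,0,-0.006,0]]}}

```text
time_s: 7.05
position: [0.5651, -0.0907, 0.0184]
tcp_rot: [[0.343, 0.939, 0.0], [0.939, -0.343, -0.0], [-0.0, 0.0, -1.0]]
force: [-0.7, 0.0, 4.5]
opening: 0.01
grasp_force: 2.1
```

>>> {"method": "step_arm", "body": {"targets": [[-1,0,0,-0.004,0],[-1,0,0,-0.004,0],[-1,0,0,-0.004,0]]}}

```text
time_s: 7.35
position: [0.5651, -0.0907, 0.0174]
tcp_rot: [[0.343, 0.939, 0.0], [0.939, -0.343, -0.0], [0.0, 0.0, -1.0]]
force: [-0.4, 0.7, 5.3]
opening: 0.006
grasp_force: 2.5
```

>>> {"method": "step_arm", "body": {"targets": [[-1,0,0,-0.002,0],[-1,0.0041,0.0113,-0.002,0],[-1,0.0082,0.0226,-0.002,0],[-1,0.0123,0.0338,-0.002,0],[-1,0.0164,0.0451,-0.002,0],[-1,0.0164,0.0451,-0.002,0]]}}

```text
time_s: 7.95
position: [0.5693, -0.0793, 0.0169]
tcp_rot: [[0.343, 0.94, 0.0], [0.94, -0.343, -0.0], [0.0, 0.0, -1.0]]
force: [-0.2, 1.5, 5.0]
opening: 0.004
grasp_force: 2.7
```

>>> {"method": "step_arm", "body": {"targets": [[-1,0.0041,0.0113,0,0],[-1,0.0082,0.0226,0,0],[-1,0.0123,0.0338,0,0],[-1,0.0164,0.0451,0,0],[-1,0.0205,0.0564,0,0]]}}

```text
time_s: 8.45
position: [0.5744, -0.0656, 0.0169]
tcp_rot: [[0.343, 0.939, 0.0], [0.939, -0.343, -0.001], [-0.0, 0.0, -1.0]]
force: [-1.4, -0.3, 5.5]
opening: 0.008
grasp_force: 2.7
```

```bash
python3 - <<'E'
from asc import *
st=read_state();print(st["force"],st["position"])
asc(capture("side")["color"],225,272,195,222)
E
```

```text
[-1.39762131 -0.32094342  5.51707783] [ 0.57438004 -0.06563371  0.01693668]
195 +++++##########++###############+..............
196 ++++++++++#####+++############+................
197 ++++++++++####++++############+................
198 +++++++++#####++++############+++++++..........
199 ++++++++#####+++..+##########++++++++++++++...+
200 ++++++++#####++++.+##########+....+++++++++++##
201 +++++++#####+++++++##########+...........++++##
202 +++++++#####+++++++##########++++++......++++##
203 ++++++####+++++++++##########++++++++++++++++##
204 +++++####+++++++++++#########+++++++++++++++###
205 ...+######+++++++RRR#########+++++++++++++++###
206 ++++#########+RRRRRR#########++++++++++++++####
207 +++#############RRRR########+RRRR..++++.+++####
208 ++##############+RRR#########RRRRRR.++++++####+
209 ++#############++RRR########+RRRRRR+++++++####+
210 +##############+RRRR########+RRRRR####RR+#####+
211 +#################+#########RRRRRR###########++
212 ############################+RRRR+###########++
213 ##############################RRR###########+++
214 ###########################################++++
215 ###########################################++++
216 ################++++++####################+++++
217 ################+++++.+###################+++++
218 ###############++...++++#################++++++
219 ##############++++++++++#################++++##
220 ##############++..++++##################+..++#+
221 #############..+++++++##################+.+..++
```

>>> {"method": "step_arm", "body": {"targets": [[-1,0.0055,0.015,0,0],[-1,0.0109,0.0301,0,0],[-1,0.0164,0.0451,0,0],[-1,0.0219,0.0602,0,0],[-1,0.0274,0.0752,0,0],[-1,0.0328,0.0902,0,0],[-1,0.0383,0.1053,0,0],[-1,0.0438,0.1203,0,0],[-1,0.0493,0.1354,0,0],[-1,0.0493,0.1354,0,0]]}}

```text
time_s: 9.5
position: [0.5871, -0.0312, 0.017]
tcp_rot: [[0.343, 0.94, 0.001], [0.94, -0.343, -0.0], [0.0, 0.001, -1.0]]
force: [-0.4, 1.2, 5.4]
opening: 0.005
grasp_force: 2.6
```

>>> {"method": "step_arm", "body": {"targets": [[-1,0.0027,0.0075,0,0],[-1,0.0055,0.015,0,0],[-1,0.0055,0.015,0,0]]}}

```text
time_s: 9.8
position: [0.5882, -0.0283, 0.017]
tcp_rot: [[0.342, 0.94, 0.001], [0.94, -0.342, -0.001], [-0.001, 0.001, -1.0]]
force: [-1.1, -0.7, 5.5]
opening: 0.008
grasp_force: 2.6
```

>>> {"method": "step_arm", "body": {"targets": [[-1,0.0027,0.0075,0,0],[-1,0.0041,0.0113,0,0],[-1,0.0041,0.0113,0,0]]}}

```text
time_s: 10.1
position: [0.5891, -0.026, 0.0169]
tcp_rot: [[0.342, 0.94, 0.0], [0.94, -0.342, -0.002], [-0.002, 0.001, -1.0]]
force: [-0.6, -3.3, 4.6]
opening: 0.008
grasp_force: 2.6
```

```bash
python3 - <<'E'
from asc import *
st=read_state();print(st["force"],st["position"])
s=capture("side");pickle.dump(s,open("s5.pkl","wb"))
t=capture("top");pickle.dump(t,open("t5.pkl","wb"))
hsv=cv2.cvtColor(t["color"],cv2.COLOR_RGB2HSV)
red=((hsv[...,1]>150)&((hsv[...,0]<6)|(hsv[...,0]>174)));red[:160]=0;red[250:]=0;red[:,:225]=0;red[:,330:]=0
ys,xs=np.nonzero(red);print(xs.min(),xs.max(),ys.min(),ys.max())
asc(s["color"],225,272,190,222)
E
```

```text
[-0.61432227 -3.25141011  4.64216361] [ 0.58910988 -0.02602592  0.01694473]Traceback (most recent call last):
  File "<stdin>", line 7, in <module>
    return umr_minimum(a, axis, None, out, keepdims, initial, where)
ValueError: zero-size array to reduction operation minimum which has no identity
```

>>> {"method": "step_arm", "body": {"targets": [[-1,0.0014,0.0038,0,0],[-1,0.0014,0.0038,0,0],[-1,0.0014,0.0038,0,0]]}}

```text
time_s: 10.5
position: [0.5894, -0.0252, 0.0169]
tcp_rot: [[0.342, 0.94, 0.0], [0.94, -0.342, -0.002], [-0.002, 0.001, -1.0]]
force: [-0.3, -3.0, 4.5]
opening: 0.006
grasp_force: 2.8
```

>>> {"method": "step_arm", "body": {"targets": [[-1,0.0014,0.0038,0,0],[-1,0.0027,0.0075,0,0],[-1,0.0027,0.0075,0,0]]}}

```text
time_s: 10.8
position: [0.5895, -0.0249, 0.0169]
tcp_rot: [[0.341, 0.94, -0.001], [0.94, -0.341, -0.004], [-0.004, 0.0, -1.0]]
force: [-2.5, -8.2, 5.6]
opening: 0.005
grasp_force: 6.1
```

>>> {"method": "step_arm", "body": {"targets": [[-1,-0.006,-0.017,0,0],[-1,-0.006,-0.017,0.08,0],[-1,-0.006,-0.017,0.25,0],[0.1,-0.1,-0.27,0.45,0],[0.1,-0.18,-0.496,0.654,0],[0.1,-0.18,-0.496,0.654,0],[0.1,-0.18,-0.496,0.654,0],[0.1,-0.18,-0.496,0.654,0],[0.1,-0.18,-0.496,0.654,0],[0.1,-0.18,-0.496,0.654,0]]}}

```text
time_s: 11.8
position: [0.5441, -0.1441, 0.1783]
tcp_rot: [[0.341, 0.94, -0.003], [0.94, -0.341, 0.002], [0.001, -0.004, -1.0]]
force: [0.6, 0.2, -0.2]
opening: 0.518
grasp_force: 0.0
```

```bash
python3 - <<'E'
from asc import *
st=read_state();print(st["force"],st["position"],st["time_s"],st["opening"])
w=capture("wrist");s=capture("side");pickle.dump((w,s,st),open("w6.pkl","wb"))
a=cv2.resize(w["color"][60:330,100:410,::-1],(459,400),interpolation=cv2.INTER_CUBIC)
b=cv2.resize(s["color"][130:270,190:310,::-1],(341,400),interpolation=cv2.INTER_CUBIC)
cv2.imwrite("pics/c6.png",cv2.convertScaleAbs(np.hstack([a,b]),alpha=1.5))
E
```

```text
[ 0.56437169  0.17711515 -0.21308406] [ 0.54410181 -0.14411838  0.17833084] 11.8 0.5180317867252685
```

View pics/c6.png

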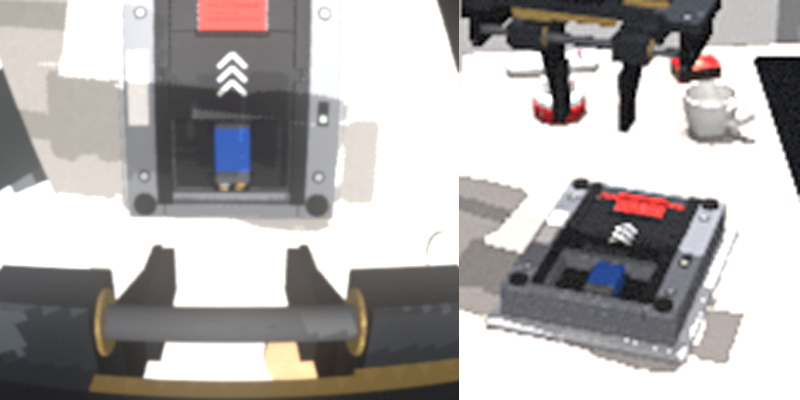

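```bash
python3 - <<'E'
from h import *
w,s,st=pickle.load(open("w6.pkl","rb"))
ex=np.array([.342,.940]);ey=np.array([-.94,.342]);base=np.array([.5635,-.0929])
loc=lambda P:((P[:2]-base)@ex*1e3,(P[:2]-base)@ey*1e3)
V=lambda x,y,z:ray(w,100+x*310/459,60+y*270/400,z,True)
hsv=cv2.cvtColor(w["color"],cv2.COLOR_RGB2HSV)
m=cv2.inRange(hsv,(100,120,40),(130,255,255));m[:130]=0;m[200:]=0;m[:,:220]=0;m[:,300:]=0
ys,xs=np.nonzero(m);print(xs.min(),xs.max(),ys.min(),ys.max(),len(xs),cv2.minAreaRect(np.c_[xs,ys].astype(np.float32)))
for n,p,z in[("top",(232,125),.0335),("bot",(232,190),.0335),("L",(215,150),.0335),("R",(250,150),.0335),("footL",(145,204),.041),("footR",(317,204),.041),("scrL",(144,176),.04),("scrR",(319,176),.04)]:
    P=V(*p,z);print(n,P.round(4),np.round(loc(P),1))
P=st["position"][:2]
for n,x,y,sg in[("l",562,122,1),("r",627,130,-1)]:
    u,v=190+(x-459)*120/341,130+y*140/400
    for off in(.0,.022,.03):print(n,u,v,off,[ (z,proj(s,[*(P-.0095*ex+sg*off*ey),z]).round(1).tolist()) for z in(.16,.17,.18,.19,.2)])
# side battery
U=lambda x,y,z:ray(s,190+(x-459)*120/341,130+y*140/400,z)
hs=cv2.cvtColor(s["color"],cv2.COLOR_RGB2HSV);m=cv2.inRange(hs,(100,120,40),(130,255,255));m[:205]=0;m[245:]=0;m[:,:225]=0;m[:,:225]=0;m[:,265:]=0
ys,xs=np.nonzero(m);P=ray(s,xs.mean(),ys.mean(),.0335);print("side blue",len(xs),xs.min(),xs.max(),ys.min(),ys.max(),P,np.round(loc(P),1))
E
```

```text
244 269 147 175 723 ((256.5, 161.0), (28.0, 25.0), 90.0)
top [ 0.5579 -0.1111  0.0335] [-19.  -1.]
bot [ 0.5408 -0.1583  0.0335] [-69.3  -1.1]
L [ 0.5395 -0.1245  0.0335] [-37.9  11.8]
R [ 0.5642 -0.1335  0.0335] [-37.9 -14.5]
footL [ 0.4749 -0.144   0.041 ] [-78.3  65.8]
footR [ 0.5991 -0.1889  0.041 ] [-78.1 -66.4]
scrL [ 0.4827 -0.1234  0.04  ] [-56.3  65.5]
scrR [ 0.6071 -0.1685  0.04  ] [-56.1 -66.8]
l 226.24633431085044 172.7 0.0 [(0.16, [236.3, 187.7]), (0.17, [236.2, 184.0]), (0.18, [236.1, 180.3]), (0.19, [236.0, 176.5]), (0.2, [235.9, 172.6])]
l 226.24633431085044 172.7 0.022 [(0.16, [227.4, 186.4]), (0.17, [227.3, 182.7]), (0.18, [227.1, 179.0]), (0.19, [227.0, 175.2]), (0.2, [226.8, 171.4])]
l 226.24633431085044 172.7 0.03 [(0.16, [224.2, 185.9]), (0.17, [224.1, 182.2]), (0.18, [223.9, 178.5]), (0.19, [223.7, 174.7]), (0.2, [223.5, 170.9])]
r 249.12023460410558 175.5 0.0 [(0.16, [236.3, 187.7]), (0.17, [236.2, 184.0]), (0.18, [236.1, 180.3]), (0.19, [236.0, 176.5]), (0.2, [235.9, 172.6])]
r 249.12023460410558 175.5 0.022 [(0.16, [245.3, 189.1]), (0.17, [245.3, 185.4]), (0.18, [245.2, 181.6]), (0.19, [245.1, 177.8]), (0.2, [245.1, 173.9])]
r 249.12023460410558 175.5 0.03 [(0.16, [248.6, 189.6]), (0.17, [248.6, 185.9]), (0.18, [248.5, 182.1]), (0.19, [248.5, 178.3]), (0.2, [248.5, 174.4])]
side blue 97 235 248 222 233 [ 0.55259682 -0.13211634  0.0335    ] [-40.6  -3.2]
```

>>> {"method": "step_arm", "body": {"targets": [[0.1,0.013,0.035,0,0],[0.1,0.013,0.035,-0.2,0],[0.1,0.013,0.035,-0.4,0],[0.1,0.013,0.035,-0.58,0],[0.1,0.013,0.035,-0.58,0],[0.1,0.013,0.035,-0.58,0]]}}

```text
time_s: 12.5
position: [0.5481, -0.1364, 0.0347]
tcp_rot: [[0.342, 0.94, -0.002], [0.94, -0.342, 0.001], [0.0, -0.002, -1.0]]
force: [0.2, -0.8, 0.8]
opening: 0.55
grasp_force: 0.0
```

```bash
python3 - <<'E'
from asc import *
st=read_state();print(st["force"],st["position"],st["time_s"],st["opening"])
w=capture("wrist");s=capture("side")
P=st["position"][:2];ex=np.array([.342,.940]);ey=np.array([-.94,.342])
print(proj(s,[*(P-.0095*ex),st["position"][2]+.0167]))
def asc2(im,x0,x1,y0,y1):
    h=cv2.cvtColor(im,cv2.COLOR_RGB2HSV)
    for y in range(y0,y1):
        print(y,"".join("B" if 100<h[y,x,0]<130 and h[y,x,1]>120 and h[y,x,2]>35 else("#" if h[y,x,2]<40 else("+" if h[y,x,2]<90 else".")) for x in range(x0,x1)))
asc2(s["color"],220,270,208,246)
h=cv2.cvtColor(w["color"],cv2.COLOR_RGB2HSV);m=cv2.inRange(h,(100,120,35),(130,255,255));ys,xs=np.nonzero(m)
print(len(xs),np.percentile(xs,[1,50,99]),np.percentile(ys,[1,50,99]))
a=cv2.resize(w["color"][120:300,140:370,::-1],(780,610)[:1]+(600,),interpolation=cv2.INTER_CUBIC)
cv2.imwrite("pics/w7.png",cv2.convertScaleAbs(a,alpha=2))
E
```

```text
[ 0.22365055 -0.78897456  0.77915014] [ 0.54808887 -0.13638171  0.03472796] 12.5 0.5501128877960947
[238.97312535 223.66703011]
208 .....+###########+###++++#+..+#######+++++++++++#+
209 ......##########++###++++....+######++++++++++++#+
210 .....+##############+++#+....+######+++#++++++++##
211 .....+################++.....+######++++++++++++++
212 ....+###################....+#######+++++++++#+##.
213 ...++#################+..+...+#######+++++#+####+.
214 ...+##################+..+#+.+###########+++++##..
215 ..+#########################++############+####+..
216 +++####################+#######################+..
217 ++############################################++++
218 ++####++####+++++++###########################++++
219 +####+++####+++++++++++++++##################+++++
220 #####++####++++++++++++++++++################+..++
221 ####+++++++++++++++BB++++++++######+++#######+.+..
222 ###+++++++++++++++BBBBBBB.+++#####++++++####++++..
223 ###+++++++++++++++BBBBBBBBBB++###+++++++####++++++
224 ##+++++####++++++BBBBBBBBBBB++##+++++++####+++++++
225 #+++++##########BBBBBBBBBBBB+++++
[... 456 characters left out ...]
.
234 ++++++++++++++++++.+..+++++############++##+++...+
235 ++++++++++++++++++++..+....++++++############+++++
236 +++++++++++++++++++++++....+..+++++++++######+++++
237 ++++++++++++++++++++++++++++..+..++..++###++#+++++
238 +++++++++++++++++++++++++++++++..++....+####+..+++
239 ++++++++++++++++++++++++++++++++++++...+.......+++
240 ++++++++++++++++++++++++++++++++++++++++.......+++
241 ++++++++++++++++++++++++++++++++++++++++++.....+++
242 ++++++++++++++++++++++++++++++++++++++++++++++++++
243 ++.+++++++++++++++++++++++++++++++++++++++++++++++
244 ......+..++++++++++++++++++++++++++++++++++++++++.
245 ..............+++++++++++++++++++++++++++++++++++.
1971 [234. 255. 276.] [193. 216. 239.]
```

>>> {"method": "step_arm", "body": {"targets": [[0.1,0,-0.003,-0.03,0],[0.1,0,-0.003,-0.06,0],[0.1,0,-0.003,-0.075,0],[0.1,0,-0.003,-0.075,0]]}}

```text
time_s: 13.0
position: [0.5479, -0.138, 0.0164]
tcp_rot: [[0.343, 0.939, -0.0], [0.939, -0.343, 0.0], [0.0, -0.001, -1.0]]
force: [-0.5, -0.6, 0.6]
opening: 0.551
grasp_force: 0.0
```

>>> {"method": "step_arm", "body": {"targets": [[0.1,0,0,-0.016,0],[0.1,0,0,-0.032,0],[0.1,0,0,-0.044,0],[0.1,0,0,-0.044,0]]}}

```text
time_s: 13.4
position: [0.5478, -0.1379, 0.0049]
tcp_rot: [[0.343, 0.939, -0.001], [0.939, -0.343, 0.001], [0.0, -0.001, -1.0]]
force: [-0.6, 0.5, -0.5]
opening: 0.549
grasp_force: 0.0
```

Free of contact; close on the battery (holding), then lift a little.

>>> {"method": "step_arm", "body": {"targets": [[-1,0,0,0,0],[-1,0,0,0,0],[-1,0,0,0,0],[-1,0,0,0,0],[-1,0,0,0,0],[-1,0,0,0,0]]}}

```text
time_s: 14.0
position: [0.5482, -0.138, 0.0056]
tcp_rot: [[0.343, 0.939, 0.0], [0.939, -0.343, 0.0], [0.0, 0.0, -1.0]]
force: [-0.8, 0.3, 0.4]
opening: 0.3
grasp_force: 30.0
```

>>> {"method": "step_arm", "body": {"targets": [[-1,0,0,0.06,0],[-1,0,0,0.2,0],[-1,0,0,0.36,0],[-1,0,-0.1,0.4,0],[-1,0.004,-0.25,0.4,0],[-1,0.008,-0.4,0.4,0],[-1,0.012,-0.55,0.4,0],[-1,0.012,-0.7,0.4,0],[-1,0.012,-0.82,0.4,0],[-1,0.012,-0.874,0.4,0],[-1,0.012,-0.874,0.4,0],[-1,0.012,-0.874,0.2,0],[-1,0.012,-0.874,0.1,0],[-1,0.012,-0.874,0.1,0],[-1,0.012,-0.874,0.1,0]]}}

```text
time_s: 15.5
position: [0.5513, -0.3548, 0.0305]
tcp_rot: [[0.341, 0.94, -0.001], [0.94, -0.341, 0.001], [0.001, -0.001, -1.0]]
force: [0.2, -0.3, -0.1]
opening: 0.302
grasp_force: 30.0
```

```bash
python3 - <<'E'
from asc import *
st=read_state();print(st["force"],st["position"],st["time_s"],st["opening"])
w=capture("wrist");s=capture("side")
a=cv2.resize(w["color"][130:310,150:360,::-1],(400,343),interpolation=cv2.INTER_CUBIC)
b=cv2.resize(s["color"][220:350,190:340,::-1],(396,343),interpolation=cv2.INTER_CUBIC)
cv2.imwrite("pics/c8.png",cv2.convertScaleAbs(np.hstack([a,b]),alpha=1.5))
E
```

```text
[ 0.1671081  -0.28791833 -0.08632589] [ 0.55133056 -0.35481329  0.03050617] 15.5 0.30189886698403323
```

View pics/c8.png

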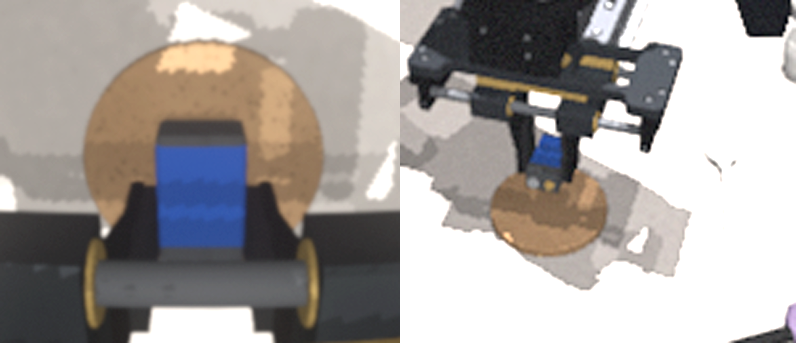

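>>> {"method": "step_arm", "body": {"targets": [[-1,0,0,-0.06,0],[-1,0,0,-0.1,0],[-1,0,0,-0.12,0],[-1,0,0,-0.12,0]]}}

```text
time_s: 16.0
position: [0.5506, -0.3561, -0.0007]
tcp_rot: [[0.343, 0.939, -0.001], [0.939, -0.343, 0.001], [0.001, -0.002, -1.0]]
force: [-0.5, -0.2, -0.9]
opening: 0.304
grasp_force: 30.0
```

>>> {"method": "step_arm", "body": {"targets": [[-1,0,0,-0.004,0],[-1,0,0,-0.004,0]]}}

```text
time_s: 16.2
position: [0.5513, -0.3567, -0.0005]
tcp_rot: [[0.343, 0.939, 0.0], [0.939, -0.343, -0.0], [-0.0, 0.0, -1.0]]
force: [-0.6, 0.7, 0.0]
opening: 0.299
grasp_force: 30.0
```

>>> {"method": "step_arm", "body": {"targets": [[-1,0,0,-0.003,0],[-1,0,0,-0.003,0],[-1,0,0,-0.003,0]]}}

```text
time_s: 16.5
position: [0.5513, -0.3567, -0.0011]
tcp_rot: [[0.343, 0.939, 0.0], [0.939, -0.343, -0.0], [-0.0, 0.0, -1.0]]
force: [0.3, -0.6, -0.2]
opening: 0.302
grasp_force: 30.0
```

>>> {"method": "step_arm", "body": {"targets": [[-1,0,0,-0.003,0],[-1,0,0,-0.003,0],[-1,0,0,-0.003,0]]}}

```text
time_s: 16.8
position: [0.5513, -0.3567, -0.0014]
tcp_rot: [[0.343, 0.939, 0.0], [0.939, -0.343, -0.0], [-0.0, 0.0, -1.0]]
force: [-1.1, -0.0, 3.7]
opening: 0.301
grasp_force: 30.0
```

>>> {"method": "step_arm", "body": {"targets": [[0.1,0,0,0,0],[0.1,0,0,0,0],[0.1,0,0,0,0],[0.1,0,0,0.04,0],[0.1,0,0,0.12,0],[0.1,0,0,0.28,0],[0.1,0,0,0.44,0],[0.1,0,0,0.44,0]]}}

```text
time_s: 17.6
position: [0.555, -0.3598, 0.1151]
tcp_rot: [[0.343, 0.939, 0.01], [0.939, -0.343, -0.009], [-0.005, 0.013, -1.0]]
force: [0.6, -0.9, 0.4]
opening: 0.553
grasp_force: 0.0
```

```bash
python3 - <<'E'
from asc import *
st=read_state();print(st["force"],st["position"],st["time_s"],st["opening"])
s=capture("side");w=capture("wrist")
h=cv2.cvtColor(s["color"],cv2.COLOR_RGB2HSV);m=cv2.inRange(h,(100,120,35),(130,255,255));m[:250]=0;m[330:]=0;m[:,:210]=0;m[:,290:]=0;ys,xs=np.nonzero(m)
print(len(xs),ray(s,xs.mean(),ys.mean(),.0265))
h=cv2.cvtColor(w["color"],cv2.COLOR_RGB2HSV);m=cv2.inRange(h,(100,120,35),(130,255,255));m[:,:180]=0;m[:,330:]=0;ys,xs=np.nonzero(m)
print(len(xs),ray(w,xs.mean(),ys.mean(),.0265,True))
c=cv2.inRange(h,(5,90,50),(20,255,255));n,l,q,ce=cv2.connectedComponentsWithStats(c);i=1+np.argmax(q[1:,4]);print(q[i],ray(w,q[i][0]+q[i][2]/2,q[i][1]+q[i][3]/2,.009,True))
# cover position via side
h=cv2.cvtColor(s["color"],cv2.COLOR_RGB2HSV)
asc(s["color"],225,272,185,212)
E
```

```text
[ 0.59587778 -0.92716406  0.35013663] [ 0.55499189 -0.35980572  0.11507335] 17.6 0.5531875169950846
147 [ 0.55655539 -0.34873947  0.0265    ]
890 [ 0.55543593 -0.34702178  0.0265    ]
[ 207  136   91   88 4657] [ 0.55430066 -0.35235687  0.009     ]
185 ################################+..............
186 ################################+..............
187 ################################+..............
188 #################################..............
189 #################################..............
190 #################################..............
191 #################################..............
192 #################################..............
193 #################################..............
194 #################################..............
195 ############+####################..............
196 ###########+++###################..............
197 ############+####################+.............
198 #################################+++...........
199 ##################################+++++++++...+
200 #######################################+++++++#
201 ###############################################
202 ###############################################
203 ############++#################################
204 ############++#################################
205 ###########################+++#################
206 ###########################++++####++++++++####
207 ###########################++++###++.....++++++
208 ##########################++++####+++..........
209 ###########################+######+++++........
210 #################################++++++++++++..
211 #################################++++++###+++++
```

>>> {"method": "step_arm", "body": {"targets": [[0.1,0.036,0.4,0.08,0],[-1,0.072,0.8,0.08,0],[-1,0.072,0.8,0.08,0],[-1,0.072,0.8,0.08,0],[-1,0.072,0.8,0.08,0],[-1,0.072,0.8,0.08,0]]}}

```text
time_s: 18.3
position: [0.5684, -0.1548, 0.1268]
tcp_rot: [[0.34, 0.94, -0.003], [0.94, -0.34, 0.001], [-0.0, -0.003, -1.0]]
force: [0.7, 0.2, -0.0]
opening: 0.184
grasp_force: 0.0
```

>>> {"method": "step_arm", "body": {"targets": [[-1,0.073,0.506,0,0],[-1,0.073,0.506,0,0],[-1,0.073,0.506,0,0],[-1,0.073,0.506,0,0],[-1,0.073,0.506,0,0],[-1,0.073,0.506,-0.2,0],[-1,0.073,0.506,-0.2,0],[-1,0.073,0.506,-0.2,0]]}}

```text
time_s: 19.1
position: [0.5863, -0.0318, 0.0769]
tcp_rot: [[0.345, 0.939, -0.004], [0.939, -0.345, 0.001], [-0.001, -0.004, -1.0]]
force: [0.1, 0.7, 0.4]
opening: 0.004
grasp_force: 0.0
```

>>> {"method": "step_arm", "body": {"targets": [[-1,0,0,0,0],[-1,0,0,0,0]]}}

```text
time_s: 19.3
position: [0.589, -0.0311, 0.0803]
tcp_rot: [[0.344, 0.939, 0.004], [0.939, -0.344, -0.001], [0.0, 0.004, -1.0]]
force: [-0.3, 0.4, -0.2]
opening: 0.004
grasp_force: 0.0
```

>>> {"method": "step_arm", "body": {"targets": [[-1,0,0,-0.1,0],[-1,0,0,-0.188,0],[-1,0,0,-0.188,0],[-1,0,0,-0.188,0],[-1,0,0,-0.188,0]]}}

```text
time_s: 19.8
position: [0.5888, -0.0304, 0.0328]
tcp_rot: [[0.343, 0.939, 0.003], [0.939, -0.343, -0.001], [0.0, 0.003, -1.0]]
force: [-0.5, -0.2, 0.8]
opening: 0.002
grasp_force: 0.0
```

>>> {"method": "step_arm", "body": {"targets": [[-1,0,0,-0.013,0],[-1,0,0,-0.026,0],[-1,0,0,-0.026,0],[-1,0,0,-0.026,0]]}}

```text
time_s: 20.2
position: [0.5874, -0.0301, 0.0245]
tcp_rot: [[0.343, 0.939, -0.0], [0.939, -0.343, 0.0], [-0.0, -0.0, -1.0]]
force: [0.7, 0.6, 0.4]
opening: 0.002
grasp_force: 0.0
```

>>> {"method": "step_arm", "body": {"targets": [[-1,-0.0068,-0.0188,-0.002,0],[-1,-0.0137,-0.0376,-0.002,0],[-1,-0.0205,-0.0564,-0.002,0],[-1,-0.0274,-0.0752,-0.002,0],[-1,-0.0342,-0.094,-0.002,0]]}}

```text
time_s: 20.7
position: [0.5788, -0.0538, 0.024]
tcp_rot: [[0.343, 0.939, 0.0], [0.939, -0.343, 0.0], [0.0, 0.0, -1.0]]
force: [1.1, 3.2, -0.3]
opening: 0.003
grasp_force: 1.7
```

```bash
python3 - <<'E'
from asc import *
st=read_state();print(st["force"],st["position"])
asc(capture("side")["color"],225,272,190,222)
E
```

```text
[ 1.14666851  3.18425052 -0.34968283] [ 0.5788307  -0.05383383  0.02400814]
190 ...................###############.............
191 ...................+###########+...............
192 .....++++++........+###########+...............
193 +++++#####++++++....###########................
194 +++++#####++###+....###########................
195 +++++##########+++.+###########................
196 ++++++++++#####+++++##########+................
197 ++++++++++####++++++##########++++.............
198 +++++++++#####+++++++#########+++++++++++......
199 ++++++++#####++++++++#########+++++++++++++++++
200 ++++++++#####++++++++#########+++++++++++++++##
201 +++++++#####R+++++++RR########+++++++++++++++##
202 ++++++######RRRRR+RRRR########+++++++++++++++##
203 ++++++###########+RRRR########RR++R.++++++++###
204 +++++#############+RRR########RRRRRRR+++++++###
205 ..++##############+RRR########RRRRRRR...+.+####
206 +++##############+RRRR#######+RRRRRRRRRRRRR####
207 .++##############+RRR+#######RRRRRRR#####+#####
208 .++##########################RRRRRR############
209 .+############################+RRRR###########+
210 ++###############################++###########+
211 +############################################++
212 ###################+++.+####################+++
213 ##################+.++.++###################+++
214 ##################...+++++#################++++
215 ################++....++++#################++++
216 #################..++++++#################+++++
217 ###############+..++.++++################++++++
218 ###############+.++#+.+##################++++++
219 #####################++##################++++++
220 ########################################++++###
221 ###+++##################################+++..++
```

>>> {"method": "step_arm", "body": {"targets": [[-1,-0.0068,-0.0188,0,0],[-1,-0.0137,-0.0376,0,0],[-1,-0.0205,-0.0564,0,0],[-1,-0.0274,-0.0752,0,0],[-1,-0.0342,-0.094,0,0],[-1,-0.041,-0.1128,0,0],[-1,-0.0479,-0.1316,0,0],[-1,-0.0547,-0.1504,0,0],[-1,-0.0547,-0.1504,0,0]]}}

```text
time_s: 21.65
position: [0.5647, -0.0922, 0.024]
tcp_rot: [[0.343, 0.939, -0.001], [0.939, -0.343, -0.001], [-0.001, -0.001, -1.0]]
force: [-0.6, 0.6, 0.8]
opening: 0.001
grasp_force: 0.1
```

>>> {"method": "step_arm", "body": {"targets": [[-1,-0.0027,-0.0075,0,0],[-1,-0.0055,-0.015,0,0],[-1,-0.0055,-0.015,0,0]]}}

```text
time_s: 21.95
position: [0.5638, -0.0951, 0.0239]
tcp_rot: [[0.343, 0.939, -0.0], [0.939, -0.343, -0.0], [-0.0, -0.0, -1.0]]
force: [1.0, 1.7, 0.7]
opening: 0.005
grasp_force: 0.8
```

>>> {"method": "step_arm", "body": {"targets": [[-1,-0.0014,-0.0038,0,0],[-1,-0.0027,-0.0075,0,0],[-1,-0.0027,-0.0075,0,0]]}}

```text
time_s: 22.25
position: [0.5636, -0.0954, 0.024]
tcp_rot: [[0.344, 0.939, 0.001], [0.939, -0.344, 0.002], [0.002, 0.0, -1.0]]
force: [1.8, 6.0, -0.5]
opening: 0.004
grasp_force: 3.6
```

>>> {"method": "step_arm", "body": {"targets": [[-1,-0.0014,-0.0038,0,0],[-1,-0.0014,-0.0038,0,0],[-1,-0.0014,-0.0038,0,0]]}}

```text
time_s: 22.55
position: [0.5636, -0.0955, 0.024]
tcp_rot: [[0.344, 0.939, 0.001], [0.939, -0.344, 0.003], [0.003, 0.0, -1.0]]
force: [3.7, 9.1, -1.0]
opening: 0.007
grasp_force: 4.9
```

>>> {"method": "step_arm", "body": {"targets": [[-1,0.0082,0.0226,0,0],[-1,0.0082,0.0226,0,0],[-1,0.0082,0.0226,0.1,0],[-1,0.0082,0.0226,0.3,0],[-1,0.0082,0.2,0.6,0],[-1,0.0082,0.4,0.8,0],[-1,0.0082,0.6,0.8,0],[-1,0.0082,0.6,0.8,0],[-1,0.0082,0.6,0.8,0]]}}

```text
time_s: 23.45
position: [0.5664, 0.056, 0.2277]
tcp_rot: [[0.338, 0.941, 0.007], [0.941, -0.338, 0.0], [0.003, 0.007, -1.0]]
force: [-0.4, -0.4, -0.2]
opening: 0.005
grasp_force: 0.0
```

```bash
python3 - <<'E'
from asc import *
print(read_state()["position"])
o=pickle.load(open("c0.pkl","rb"))
s=capture("side");t=capture("top")
def box(im,lim):
    h=cv2.cvtColor(im,cv2.COLOR_RGB2HSV);m=((h[...,1]>140)&((h[...,0]<8)|(h[...,0]>172))&(h[...,2]>60))
    x0,x1,y0,y1=lim;ys,xs=np.nonzero(m[y0:y1,x0:x1]);return len(xs),xs.mean()+x0,ys.mean()+y0,xs.min()+x0,xs.max()+x0,ys.min()+y0,ys.max()+y0
for n,im in(("old",o["side"]),("new",s)):print(n,box(im["color"],(215,285,190,230)))
for n,im in(("old",o["top"]),("new",t)):print(n,box(im["color"],(240,330,165,250)))
# pure image shift of scale and cover regions
def shift(a,b,x0,x1,y0,y1):
    g=lambda m:np.float32(cv2.cvtColor(m["color"],cv2.COLOR_RGB2GRAY)[y0:y1,x0:x1]);return cv2.phaseCorrelate(g(a),g(b))
print("cover side",shift(o["side"],s,228,275,196,235),"side all",shift(o["side"],s,195,295,185,260))
print("cover top",shift(o["top"],t,262,320,180,240))
asc(s["color"],225,272,196,222);print();asc(o["side"]["color"],225,272,196,222)
E
```

```text
[0.56637544 0.05604845 0.22768592]
old (194, np.float64(246.31958762886597), np.float64(213.15463917525773), np.int64(229), np.int64(266), np.int64(207), np.int64(218))
new (197, np.float64(246.5482233502538), np.float64(213.18274111675126), np.int64(230), np.int64(266), np.int64(207), np.int64(218))
old (322, np.float64(280.22360248447205), np.float64(203.63664596273293), np.int64(269), np.int64(290), np.int64(185), np.int64(220))
new (323, np.float64(280.1981424148607), np.float64(203.62229102167183), np.int64(269), np.int64(290), np.int64(184), np.int64(220))
cover side ((-0.05933709888575578, 0.2310073004143014), 0.8792183777938286) side all ((-0.007073927005457392, 0.439034337578029), 0.7682380933125814)
cover top ((-0.011673748886718016, 0.11830225286555418), 0.9817570330037011)
196 ..++.+++++#####++++++++++++++++++++............
197 .+++++++++#####++++++++++++++++++++++++++++....
198 +++++++++#####+++..+.++++++++++++++++++++++++++
199 .++++++++####+++++++++++++++++++++++++++++++++#
200 .......+#####+++++++++++++++++++++++++++++++++#
201 .......+####++++++++++++++++++++++++++++
[... 1700 characters left out ...]
...................+###+
209 ..+##+RRRRR...RRRR.......................+####.
210 .+####RRRRRRRRRRRRRRRRRR.................+###+.
211 ++######+RRRRRRRRRRRRRRRRRRRRRR.........+####..
212 +############RRRRRRRRRRRRRRRRRRR........++##+..
213 ############RRRRRRRRRRRRRRRRRRRRRRR.....RR#+...
214 ###########+RRRRRRRRRRRRRRRRRRRRRRRRRRRRRR#+...
215 ###########RRRRRRRRRRRRRRRRRRRR++RRRRRR###+....
216 ###########+RRRRRRRRRRRRRRRRRRR####+######+....
217 ################+RRRRRRRRRRRRR############.....
218 ######################++RRRRRR###########+.....
219 #########################################...++.
220 ########################################+...+#+
221 ###############+..+####################+.....++
```

```bash
python3 - <<'E'
from asc import *
t=capture("top")
h=cv2.cvtColor(t["color"],cv2.COLOR_RGB2HSV);m=cv2.inRange(h,(100,120,35),(130,255,255));m[:190]=0;m[235:]=0;m[:,:355]=0;m[:,402:]=0
ys,xs=np.nonzero(m);print(len(xs),ray(t,xs.mean(),ys.mean(),.0265))
print(hand_in())
E
```

```text
133 [ 0.55265128 -0.34850116  0.0265    ]
the job is handed in; nothing more can be done
None
```

The job is handed in: the battery lies on the coaster, about 7 mm off its middle by the last camera check. The cover is back where it started with the flap up, as far as the images show. I don't have the judge's verdict.

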